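Feel for the tight spot on a bench slide and mark it

TASK

Something is stuck inside the bench slide. Run the blue carriage gently to the left along its rail, letting it push the orange rider ahead of it, until you feel it come up firmly against the tight spot, but do not force it; then back the carriage off about 20 mm, leaving the rider where the carriage has pushed it (never shift the rider by hand). Finally press the red plunger on the rider fully down to clamp it there, let go, and leave the things round the slide alone.

Things in the scene. Friction and masses are not known exactly. Their poses are not given: they have to be found in the camera images.
- rail: aluminium bench slide rail with black end caps, 370 mm long, 50 wide, 34 high, fixed to the table on two feet, at another place and yaw each time. Origin on the table under its centre; +y runs along the rail to the left (the direction to search), z up. The tight spot is out of sight inside it, at another place each time
- carriage: blue carriage, 80 mm along the rail, 66 wide, top 50 mm above the table, that slides only along the rail, with an upright black grip post (18 mm in diameter, 42 tall) in the middle. Origin on the table plane under its centre, axes as the rail's. It drags with about 2 N and stays where it is left. It starts near the right end, its origin 85 to 125 mm right of the rail's centre
- carriage_grip (a point): point on the axis of the carriage's grip post, 26 mm above the carriage's top and 16 mm below the post's top: the height to grip it from above
- carriage_front (a point): middle of the carriage's left end face, 40 mm left of the carriage's origin; axes as the rail's. The tight spot is met after 45 to 175 mm of travel: the resistance then climbs by about 1.5 N per mm, to a hard stop 12 mm on. 6 to 10 N above the 7 N that carriage and rider drag together is a firm feel; more than 18 N above it is forcing
- rider_back (a point): middle of the rider's right end face, which the carriage's left end face meets and pushes; axes as the rail's. The rider is an orange block across the rail, 28 mm along it, 60 wide, top 42 mm above the table; it adds about 5 N of drag and stays where it is pushed to. It starts left of the carriage, before the tight spot
- plunger (a joint): red round plunger, 20 mm in diameter, on the middle of the rider; 0 is up (its top 51 mm above the table), 0.006 m is fully down. It moves stiffly, with about 3 N, and stays down
- plunger_top (a point): centre of the plunger's top face, 14 mm to the left of the rider's right end face
- oil: white oil bottle, 45 mm in diameter, 140 tall, standing behind the left end of the slide; origin under its centre; leave alone
- sleeve_a: grey steel sleeve, 22 mm in diameter, 46 tall, standing beyond the right end of the slide; origin under its centre; leave alone
- cup: small blue parts cup, 66 mm in diameter, 42 tall, standing to the left; origin under its centre; leave alone
- tape: yellow tape measure, 71 x 96 mm, 37 high, lying beyond the right end of the slide; origin under its centre; leave alone
- rider: the orange rider itself; origin on the table plane under the middle of its right end face, axes as the rail's. Its plunger is on top

How it is judged:
On the way, in this order (a step that is already met when the one before it is completed fails the run):
1. the carriage, its end face against the rider, is pressed against the tight spot: the rider's 5 N and more than 4 N of the tight spot itself (contact force between carriage and rail above 9 N and y of rider_back in the frame of carriage_front below 0.004 m), for 0.05 s.
2. the carriage has been backed off 10 to 32 mm from the rider (y of rider_back in the frame of carriage_front between 0.01 and 0.032 m), for 0.2 s.
3. the plunger is pressed fully down (5 mm or more) (value of joint plunger above 0.005 m), for 0.1 s.
At the end, for the whole second after the job is handed in: the carriage stands still with its left end face 10 to 32 mm from the rider's right end face, and the plunger is down by 5 mm or more (all of step 2 and value of joint plunger above 0.005 m and linear speed of carriage below 0.01 m/s); the robot touches nothing.
It fails at once if the carriage is forced against the tight spot (more than 18 N beside the rider's 5 N) (contact force between carriage and rail above 23 N).
It fails at once if the rider is shoved by hand: the fingers press on it with over 4.5 N while its plunger is still up (contact force between the fingers and rider above 4.5 N and value of joint plunger below 0.001 m).
It fails at once if one of the things round the slide is moved more than 30 mm (distance of any of oil, sleeve_a, tape, cup from where it was at the start of the episode above 0.03 m).
It also fails if it takes over 51 s, if anything falls off the work surface, if the arm or the gripper's body presses on something with over 40 N, if the wrist force passes 120 N, or if a joint passes its speed limit or range.

ROBOT

A 7-joint arm with a two-finger parallel gripper is mounted at the origin on a cart in front of the work surface, level with it; the furniture and walls round the work are solid. World frame = base frame: x ahead of the robot, y to its left, z up, the work surface at z = 0. Lengths are in m, angles in rad, forces in N, time in s.
With the tool pointing down it reaches from about 0.4 to 0.9 m from the base axis. Payload 5.6 kg.
Tool frame: the origin (TCP) lies midway between the tips of the shut fingers; the grasp point (between the pads) lies 19 mm behind it; z points along the fingers, y is the line along which they close (so a half turn about z gives the same grasp; the last joint's range is limited). The gripper opens to 92 mm and grips with 3 to 60 N. Pads are 20 mm wide; open, the fingers measure 128 mm over their backs; the gripper's body (75 mm by 189 mm) begins 69 mm behind the grasp point.
Start: joints at [1.236, 0.468, -0.012, 1.603, 0.006, 1.071, -0.056], TCP at [0.187, -0.623, 0.215] pointing down, gripper open.
Joint ranges: [-2.53, 2.53], [-0.31, 2.02], [-1.57, 1.55], [0.28, 2.44], [-1.29, 4.43], [0.15, 1.84], [-2.92, 2.92]. Speed limits (rad/s): [2.57, 2.57, 3.14, 3.14, 3.14, 3.14, 3.14].

INTERFACE

Orientations are given as a 3x3 rotation matrix whose columns are the frame's x, y, z axes.
In Python, from station import env, effector, solver, viewer, workorder, search_frame, tip_of gives the robot as it stands. Calls block until the motion is done:
- env.reach(position, orientation): joint-space move of the TCP to a pose.
- env.movel(position, frame=None, rate=0.15): straight line of the TCP; frame=None keeps the orientation; rate is the mean speed in m/s.
- env.goto_joints(angles): joint-space move.
- effector.release() and effector.grasp(squeeze=None): open the fingers fully, or close them until they stop; squeeze is the grip in N (None keeps the last).
- env.pause(seconds).
- solver.inverse_kinematics(position, orientation): joint angles nearest the present ones, or None.
- env.sense(): the state.
- viewer.read_camera(name): name is "side" or "top"; returns (picture, depth): 400x640x3 uint8, red, green, blue; 400x640 float32, m along the optical axis (not along the pixel's ray), 0 where there is no reading.
- viewer.camera_info(name): a dict with "intrinsics" (3x3 intrinsics, pixels), "eye" and "rotation" of the camera in the world. Camera axes: x right, y up, looking along -z (the intrinsics and any distortion apply to the point x, -y, -z); pixel columns grow to the right and rows downward; lengths in m; the calibration is good to about 2 mm. A picture is of the moment at which its call begins. camera_info takes no time and is no camera call.
A pose or a line that the arm cannot do raises env.PlanningError and nothing moves.
- workorder.finish_job(): hands the job in; it is judged then, once.
Trained networks look in the newest picture that a camera, given by its name, has taken for a name from the list of things; names that differ only in an ending like _2 or _b are one class to them, and where a whole thing is asked for, a point or a joint stands for the part that bears it (a point fixed in the world has none). Each returns a list of dicts, best first, with "score" (0 to 1); they miss things now and then, are a little off and sometimes report something else, mostly with a low value. They report only what shows in the picture. A call takes as long as a camera call.
- search_frame(camera, name): "at" ([x, y, z] in m, in world coordinates, good to about 4 mm: the middle of the surface that is visible of it).
- tip_of(camera, name): "at" ([x, y, z] in m, in world coordinates, good to about 4 mm: a listed point, or the origin of a listed thing).
The state is a dict: "t": time; "joint_positions": joint angles; "joint_velocities": joint speeds; "tau": joint torques, N m; "ee_pos": TCP position; "tcp_rot": TCP orientation; "wrist_force": force on the tool from outside, world axes, zero at the start; "moment": the same for the moment, N m; "gripper_width": finger opening in m; "grasp_force": force on a finger pad.
Only numpy, scipy, OpenCV 4.12 (cv2) and the standard library are available. Lean on these libraries where they do the work, as an engineer would, in place of code of your own. Each camera call takes 0.05 s, during which the arm holds its last target. There are 200 camera calls.

## Working session

There is one attempt and no reset: what is moved stays moved. The work goes in short steps, each a Python script; the robot and the scene stay as the last script left them, time stands still between calls to the robot, and variables do not carry over. Pictures are saved under pics/ and viewed, at most 10 in all, crops included, and the job is handed in when it is done.

```bash
mkdir -p pics; python3 - <<'E'
from station import *
import cv2,numpy as np
for c in ["top","side"]:
    p,d=viewer.read_camera(c); cv2.imwrite(f"pics/{c}0.png",p[:,:,::-1])
    i=viewer.camera_info(c); print(c,i["eye"].round(3) if hasattr(i["eye"],'round') else i["eye"])
    for n in ["rail","carriage","carriage_grip","carriage_front","rider_back","plunger_top","oil","sleeve_a","cup","tape"]:
        print(n,[(np.round(r["at"],4).tolist(),round(r["score"],2)) for r in tip_of(c,n)[:2]])
s=env.sense(); print(s["t"],s["wrist_force"],s["tcp_rot"],s["gripper_width"])
E
```

```text
top [ 0.377 -0.031  1.351]
rail [([0.4817, -0.069, -0.0012], 0.89)]
carriage [([0.4904, -0.1577, -0.0008], 0.89)]
carriage_grip [([0.4887, -0.1539, 0.0802], 0.67)]
carriage_front [([0.4907, -0.1167, 0.04], 0.56)]
rider_back [([0.4837, -0.0947, 0.0421], 0.71)]
plunger_top [([0.4833, -0.0809, 0.0515], 0.4)]
oil [([0.5913, 0.0744, -0.0029], 0.73)]
sleeve_a [([0.4195, -0.4, -0.0012], 0.49)]
cup [([0.4674, 0.3253, 0.0001], 0.84)]
tape [([0.5005, -0.4103, 0.0047], 0.57)]
side [ 0.339 -0.944  0.896]
rail [([0.4794, -0.074, -0.0005], 0.7), ([0.4864, -0.1536, -0.0025], 0.23)]
carriage [([0.4868, -0.1552, 0.0008], 0.81), ([0.4815, -0.0948, 0.0447], 0.65)]
carriage_grip [([0.4829, -0.1561, 0.0769], 0.75)]
carriage_front [([0.4873, -0.1176, 0.0423], 0.64)]
rider_back [([0.4838, -0.0963, 0.0438], 0.73)]
plunger_top [([0.4818, -0.0796, 0.053], 0.59)]
oil [([0.5918, 0.0786, 0.0013], 0.91)]
sleeve_a [([0.4197, -0.4055, 0.0015], 0.59), ([0.5038, -0.4081, 0.004], 0.37)]
cup [([0.4642, 0.3249, 0.0019], 0.57)]
tape [([0.5023, -0.4059, 0.0022], 0.68)]
1.1 [ 0.82246767 -0.53848281  0.12323805] [[ 9.57756973e-01  2.87578826e-01  4.19701054e-06]
 [ 2.87578825e-01 -9.57756970e-01 -7.08263792e-05]
 [-1.63484509e-05  6.90414299e-05 -9.99999997e-01]] 0.09161643933063422
```

View pics/top0.png

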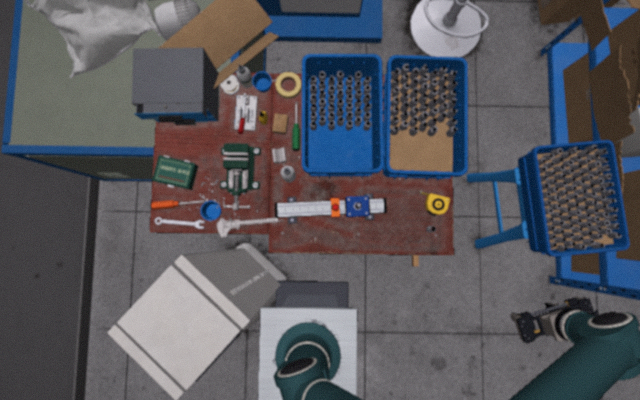

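```bash
cat > h.py <<'E'
from station import *
import cv2,numpy as np
def cloud(c):
    p,d=viewer.read_camera(c); i=viewer.camera_info(c); K=np.array(i["intrinsics"])
    v,u=np.mgrid[:400,:640]
    P=np.stack([(u-K[0,2])/K[0,0]*d,-(v-K[1,2])/K[1,1]*d,-d],-1)
    W=P@np.array(i["rotation"]).T+np.array(i["eye"]); W[d==0]=np.nan
    return p,W
def blob(W,m):
    q=W[m][:,:2]; r=cv2.minAreaRect((q*1000).astype(np.float32)); return len(q),np.round(q.mean(0),4),r,np.round(np.median(W[m][:,2]),4)
E
python3 - <<'E'
from h import *
p,W=cloud("top"); x,y,z=np.moveaxis(W,-1,0)
hsv=cv2.cvtColor(p,cv2.COLOR_RGB2HSV); H,S,V=np.moveaxis(hsv,-1,0)
reg=(abs(x-.48)<.1)&(abs(y+.07)<.24)
def show(n,m): 
    m=cv2.morphologyEx((m&reg).astype(np.uint8),cv2.MORPH_OPEN,np.ones((3,3)))>0
    print(n,blob(W,m)) if m.sum()>5 else print(n,m.sum())
    return m
m=show("railtop",(abs(z-.034)<.005)&(S<80)&(x<.56))
q=W[m]; vx=cv2.fitLine(q[:,:2].astype(np.float32),cv2.DIST_HUBER,0,.01,.01).ravel(); print(vx)
show("blue",(H>95)&(H<130)&(S>90)&(z>.04)); show("orange",(H>6)&(H<22)&(S>120)&(z>.03))
show("red",((H<5)|(H>172))&(S>120)&(z>.035)); show("post",(z>.08)&(z<.1)&(x<.55))
E
```

```text
railtop (865, array([ 0.4817, -0.0393]), ((482.5552673339844, -65.05809020996094), (44.96477127075195, 363.18682861328125), 2.835763454437256), np.float64(0.0345))
[ 0.0505608  -0.998721    0.4816743  -0.03928817]
blue (372, array([ 0.487 , -0.1518]), ((488.01849365234375, -152.55914306640625), (62.609317779541016, 73.07067108154297), 0.8983001708984375), np.float64(0.0505))
orange (92, array([ 0.4836, -0.0799]), ((484.06207275390625, -80.5350341796875), (57.52366638183594, 24.288291931152344), 4.925049781799316), np.float64(0.0427))
red (26, array([ 0.4822, -0.0816]), ((481.6485900878906, -82.24933624267578), (16.811384201049805, 13.443421363830566), 89.19476318359375), np.float64(0.0518))
post (22, array([ 0.4887, -0.1542]), ((488.9725341796875, -154.39772033691406), (13.085348129272461, 13.134801864624023), 2.335083484649658), np.float64(0.0926))
```

The top view shows the slide at about px (275–385, 206), with the carriage at (358, 206), the rider at (336, 207) and the arm at lower right. The network points and depth agree within a few mm, and the heights fit the sizes given.

```bash
cat >> h.py <<'E'
u=np.array([-0.0503,0.9987,0]); u/=np.linalg.norm(u)
R=np.column_stack([np.cross(-u,[0,0,-1.]),-u,[0,0,-1.]])
def st(tag=""):
    s=env.sense(); f=np.array(s["wrist_force"]); print(tag,round(s["t"],2),np.round(s["ee_pos"],4),"f",f.round(1),"along",round(f@u,1),"w",round(s["gripper_width"],4),"g",np.round(s["grasp_force"],1)); return s
E
python3 - <<'E'
from h import *
st()
env.reach([.488,-.1545,.16],R); st("above")
env.movel([.488,-.1545,.062],rate=.12); st("down")
effector.grasp(30); st("grasp")
p,_=viewer.read_camera("side"); cv2.imwrite("pics/side1.png",cv2.resize(p[60:260,180:500],(800,500))[:,:,::-1])
E
```

```text
1.15 [ 0.1869 -0.6225  0.2146] f [-0.6  0.2  0.3] along 0.2 w 0.0918 g 0.0
above 3.17 [ 0.4879 -0.1556  0.1601] f [ 0.2 -0.6  0. ] along -0.6 w 0.092 g 0.0
down 4.13 [ 0.4885 -0.1546  0.0625] f [-0.1  0.2  0.5] along 0.2 w 0.0917 g 0.0
grasp 5.25 [ 0.488  -0.1545  0.062 ] f [ 0.8  0.2 -0.4] along 0.1 w 0.0173 g 30.0
```

View pics/side1.png

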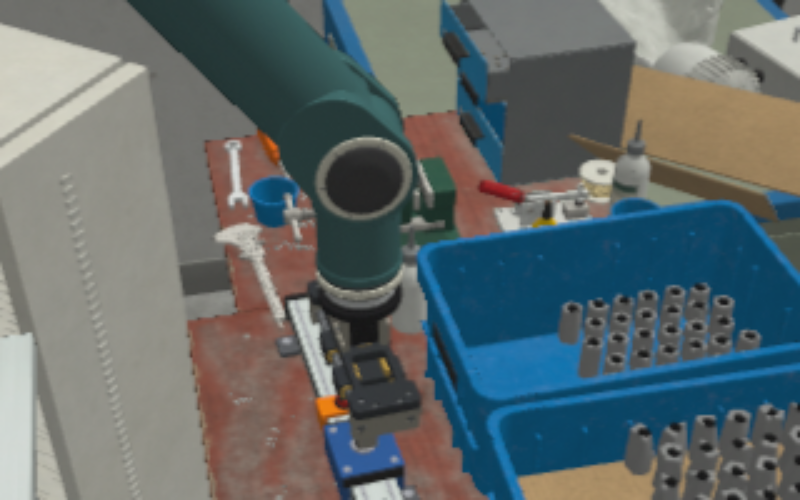

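The crop shows the post gripped at about (365, 430), with the rider at (330, 408) just ahead. The way left is clear of the bin and the oil bottle. Now I'll push in small steps.

```bash
python3 - <<'E'
from h import *
s=env.sense(); p0=np.array([.488,-.1545,.062]); d=0; log=[]; near=0
try:
  while d<.195:
    step=.004 if near==0 else .001
    d+=step; env.movel(p0+d*u,rate=.03 if near==0 else .015)
    a=[]
    for _ in range(3 if near else 1):
        s=env.sense(); a.append(-np.array(s["wrist_force"])); 
        if near: env.pause(.03)
    f=np.mean(a,0); fa=f@u
    log.append((round(d*1000),round(s["t"],2),round(fa,1),round(f[0],1),round(f[2],1),round((np.array(s["ee_pos"])-p0)@u*1000,1)))
    if abs(f[0])>12 or abs(f[2])>15 or s["t"]>32: print("odd");break
    if fa>9.3: near+=1
    if fa>14: break
finally:
  for l in log: print(*l)
  st()
E
```

```text
4 5.58 1.2 0.4 0.3 4.2
8 5.87 1.2 0.6 0.5 8.5
12 6.15 -0.8 0.8 0.5 12.6
16 6.43 -0.4 1.2 -1.7 16.5
20 6.72 3.3 1.1 1.1 19.6
24 7.0 5.1 1.3 1.7 23.0
28 7.28 4.5 1.1 0.2 26.9
32 7.57 5.8 1.1 0.4 30.9
36 7.85 6.4 0.4 1.4 34.9
40 8.13 5.2 1.5 0.1 38.9
44 8.42 4.3 0.8 0.4 42.9
48 8.7 5.0 1.4 0.6 46.9
52 8.98 5.8 1.6 0.5 50.8
56 9.27 9.2 0.9 2.0 53.8
60 9.55 11.3 1.2 0.9 56.4
61 9.87 13.4 0.3 2.1 56.5
62 10.22 14.8 0.5 2.4 56.9
 10.25 [ 0.4846 -0.0976  0.062 ] f [ -0.2 -15.   -1.5] along -15.0 w 0.0174 g 30.0
```

Firm feel: 14.8 N in total, about 8 N above drag. Next I'll back off 20 mm, let go, lift and measure the gap.

```bash
python3 - <<'E'
from h import *
p0=np.array([.488,-.1545,.062])
env.movel(p0+.0365*u,rate=.03); env.pause(.3); s=st("backed")
effector.release(); st("open")
q=p0+.0365*u; q[2]=.16; env.movel(q,rate=.12)
q=q-.16*u; q[2]=.2; env.movel(q,rate=.25); st("clear")
p,W=cloud("top"); x,y,z=np.moveaxis(W,-1,0)
H,S,V=np.moveaxis(cv2.cvtColor(p,cv2.COLOR_RGB2HSV),-1,0)
reg=(abs(x-.48)<.1)&(abs(y+.07)<.24)
for n,m in dict(blue=(H>95)&(H<130)&(S>90)&(z>.04)&(z<.06),orange=(H>6)&(H<22)&(S>120)&(z>.03)&(z<.06),red=((H<5)|(H>172))&(S>120)&(z>.035)&(z<.06),post=(z>.085)&(z<.1)&(x<.55)).items():
    m=cv2.morphologyEx((m&reg).astype(np.uint8),cv2.MORPH_OPEN,np.ones((3,3)))>0
    print(n,blob(W,m) if m.sum()>5 else m.sum())
cv2.imwrite("pics/top2.png",cv2.resize(p[170:250,260:420],(800,400),interpolation=cv2.INTER_CUBIC)[:,:,::-1])
for c in ["top","side"]:
  if c=="side": viewer.read_camera(c)
  for n in ["carriage_grip","carriage_front","rider_back","plunger_top"]:
    print(c,n,[(np.round(r["at"],4).tolist(),round(r["score"],2)) for r in tip_of(c,n)[:1]])
E
```

```text
backed 11.55 [ 0.4859 -0.118   0.0619] f [-4.6  0.8  4.4] along 1.1 w 0.0171 g 30.0
open 12.72 [ 0.4862 -0.118   0.062 ] f [-0.5 -0.4 -0.4] along -0.3 w 0.0917 g 0.0
clear 14.49 [ 0.494  -0.2759  0.1991] f [-0.2  0.7  0. ] along 0.7 w 0.0916 g 0.0
blue (354, array([ 0.4856, -0.117 ]), ((485.9522705078125, -116.48771667480469), (66.0085678100586, 72.36327362060547), 1.0094361305236816), np.float64(0.0505))
orange (99, array([ 0.4816, -0.043 ]), ((482.0930480957031, -43.15757751464844), (59.690242767333984, 23.0009822845459), 0.9183799624443054), np.float64(0.0421))
red (25, array([ 0.4808, -0.0429]), ((481.0398254394531, -43.04621124267578), (13.28197193145752, 16.250892639160156), 0.971386194229126), np.float64(0.0525))
post (22, array([ 0.4856, -0.117 ]), ((485.3510437011719, -116.8775634765625), (13.028587341308594, 13.198135375976562), 1.9834152460098267), np.float64(0.0932))
top carriage_grip [([0.4852, -0.1194, 0.078], 0.91)]
top carriage_front [([0.4861, -0.0792, 0.0442], 0.86)]
top rider_back [([0.4812, -0.0559, 0.0436], 0.45)]
top plunger_top [([0.4828, -0.0426, 0.0518], 0.4)]
side carriage_grip [([0.4853, -0.1162, 0.0769], 0.71)]
side carriage_front [([0.487, -0.0823, 0.0407], 0.69)]
side rider_back [([0.4813, -0.0556, 0.0424], 0.5)]
side plunger_top [([0.4782, -0.0396, 0.0506], 0.41)]
```

View pics/top2.png

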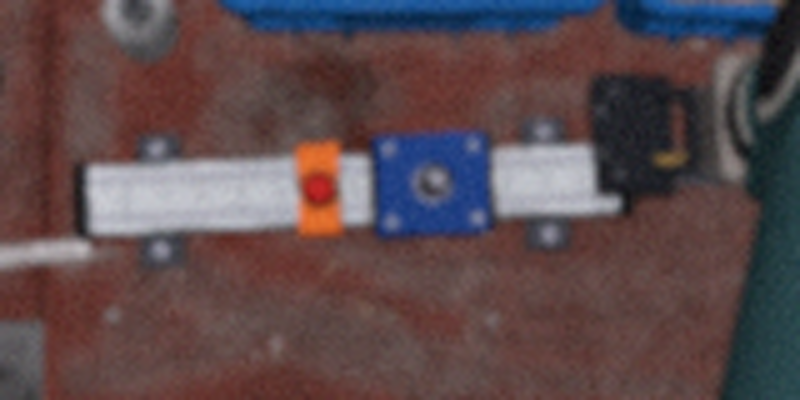

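The gap is about 20 mm: the post (432, 182) and plunger (318, 188) are 74 mm apart, as they should be. Now I'll press the plunger with the fingers shut.

```bash
python3 - <<'E'
from h import *
effector.grasp(20)
t=np.array([.4817,-.0435,.16])
env.reach(t,R); t[2]=.058; env.movel(t,rate=.1); s=st("over"); b=s["wrist_force"][2]
z=.058
while z>.036:
    z-=.001; t[2]=z; env.movel(t,rate=.01); env.pause(.05); s=env.sense(); f=s["wrist_force"][2]-b
    print(round(z,3),round(s["ee_pos"][2],4),round(f,1),round(s["t"],1))
    if f>14: break
env.pause(.3); st("press")
t[2]=.16; env.movel(t,rate=.1); 
q=t-.24*u; q[2]=.2; env.movel(q,rate=.25); st("clear")
p,W=cloud("top"); x,y,z=np.moveaxis(W,-1,0)
H,S,V=np.moveaxis(cv2.cvtColor(p,cv2.COLOR_RGB2HSV),-1,0)
reg=(abs(x-.48)<.1)&(abs(y+.07)<.24)
for n,m in dict(orange=(H>6)&(H<22)&(S>120)&(z>.03)&(z<.06),red=((H<5)|(H>172))&(S>120)&(z>.035)&(z<.06),post=(z>.085)&(z<.1)&(x<.55)).items():
    m=cv2.morphologyEx((m&reg).astype(np.uint8),cv2.MORPH_OPEN,np.ones((3,3)))>0
    print(n,blob(W,m) if m.sum()>5 else m.sum())
E
```

```text
over 18.45 [ 0.4822 -0.0435  0.0585] f [ 0.3 -0.6 -0.4] along -0.6 w 0.0002 g 0.0
0.057 0.0573 1.0 18.8
0.056 0.056 1.1 19.1
0.055 0.055 1.0 19.4
0.054 0.054 -0.4 19.6
0.053 0.053 0.2 19.9
0.052 0.052 1.1 20.2
0.051 0.051 1.7 20.6
0.05 0.05 2.1 20.9
0.049 0.0489 1.8 21.1
0.048 0.0479 1.6 21.4
0.047 0.0469 0.7 21.8
0.046 0.0459 0.8 22.1
0.045 0.0458 11.2 22.4
0.044 0.0456 20.5 22.6
press 22.95 [ 0.4819 -0.0434  0.0456] f [-6.4 -0.  18.7] along 0.3 w 0.0004 g 9.8
clear 25.38 [ 0.4938 -0.2813  0.1996] f [1.3 0.5 0.3] along 0.4 w 0.0004 g 0.0
orange (99, array([ 0.4816, -0.043 ]), ((481.9344787597656, -43.18216323852539), (59.545475006103516, 23.049253463745117), 0.8917913436889648), np.float64(0.0422))
red (26, array([ 0.481 , -0.0426]), ((481.6277160644531, -43.09450149536133), (13.682029724121094, 16.375741958618164), 0.5369234085083008), np.float64(0.0459))
post (19, array([ 0.4866, -0.117 ]), ((486.8304443359375, -116.81085968017578), (9.755609512329102, 12.690223693847656), 1.2315183877944946), np.float64(0.093))
```

The plunger top went from 52.5 to 45.9 mm, so it is fully down. The rider and carriage have not moved.

```bash
python3 -c "
from station import *
print(workorder.finish_job())"
```

```text
the job is handed in; nothing more can be done
None
```

The job is handed in, with no verdict returned: the carriage met the tight spot at about 8 N above drag and was backed off about 20 mm, and the plunger is fully down with the rider where it was pushed and the arm clear.

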